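# Set and lock the disc sander's table to the bevel gauge

## Task

Tilt the disc sander's table down by its front bar until it has the same slope as the blade of the bevel gauge standing in front of it, then press the raised lock lever beside the table right down so that it snaps flat. Leave the bevel gauge and the other things on the bench as they are.

Things in the scene. Friction and masses are not known exactly. Their poses are not given: they have to be found in the camera images.
- sander: Bench disc sander, fixed to the bench: blue motor (drum 144 across, axis 160 high) and a vertical 200 mm sanding disc. Origin on the bench straight below the hinge of its tilting table; x points from the table to the motor, z up; the table's free edge is on the -x side, the lock lever on the -y side. Base plate 14 thick, from x -120 to 280, y -170 to 120.
- table_tilt (a joint): Tilt of the sander's flat table in rad: 0 level, growing as the free edge goes down; stiff hinge that stays where it is left (about 6 N at the bar moves it down, 8 N up); stop at 0.95.
- table_hinge (a point): Middle of the table's hinge line, 160 above the bench, on the table's upper surface at its edge by the disc. Axes turn with the table: x along the table from the free edge to the disc, y along the hinge, z out of the upper surface. The table is 110 (x) by 160 (y) by 12 thick.
- table_bar (a point): Middle of the round steel grip bar carried in front of the table's free edge: 14 thick, 110 long, parallel to the hinge; 150 from the hinge line along the table's -x (40 beyond the edge) and 35 above the level of the upper surface, on two bent rods at its ends. Axes as table_hinge.
- lock_lever (a joint): Lock lever of the table in rad: 0 raised by 43 degrees (unlocked), 0.75 pressed down flat on its rest (locked). Over-centre spring: it springs back up until about 0.45 and snaps down by itself beyond.
- lock_hinge (a point): Pivot of the lock lever, 50 above the bench, beside the table (140 from the table's middle along the sander's -y); lever 110 long, runs to the sander's -x from here when down. Axes turn with the lever.
- lock_pad (a point): Middle of the upper face of the lever's black pad (60 long, 30 wide, 14 thick); 80 from the pivot along the lever's -x and 7 above its centre line. About 6 N pressed down here starts it.
- gauge: Sliding bevel standing upright on the bench in front of the table, fixed and square to the sander: wooden stock 28 x 22, 160 high, on a steel foot 90 x 90 x 16. Origin on the bench under the stock; axes as the sander.
- gauge_blade (a joint): Slope of the bevel's steel blade in rad, the angle to copy: 0 level, growing as the end away from the sander goes down; same sense and scale as table_tilt.
- blade_pivot (a point): Pivot of the blade, 145 above the bench, 18 to the +y side of the stock. Axes turn with the blade, x along it towards the sander.
- blade_tip (a point): Lower free end of the blade, 155 from the pivot along its -x; blade 170 x 24 x 12 thick.
- bowl: Bystander: turned wooden bowl, 150 across, 60 high; origin at the centre of the underside.
- mallet: Bystander: turned wooden mallet standing on its head, 84 across, 220 high; origin at the middle of the head's underside.
- wax_tin: Bystander: round tin, 80 across, 60 high; origin at the centre of the underside.
- dust_brush: Bystander: bench brush lying flat; origin at the middle of the underside.
- offcut: Bystander: wooden offcut 110 x 60 x 35 high; origin at the centre of the underside.
There are look-alikes about, which are no part of the job. Leave any blue look-alike of the gauge alone.

How it is judged (in metres and radians):
On the way, in this order (a step that is already met when the one before it is completed fails the run):
1. the table has the blade's slope (within 0.07 rad) while the lock lever is still up (angle between the x axis of table_bar and the x axis of blade_tip, either way round below 0.07 rad and value of joint lock_lever below 0.25 rad), for 0.2 s.
2. the lock lever is snapped down (value of joint lock_lever above 0.69 rad), for 0.2 s.
At the end, for the whole second after the job is handed in: The sander's table is at rest with the slope of the gauge's blade within 0.07 rad (4 degrees) and the lock lever lies flat (joint above 0.69 rad); the gauge and the bystanders are where they were (angle between the x axis of table_bar and the x axis of blade_tip, either way round below 0.07 rad and value of joint lock_lever above 0.69 rad and velocity of joint table_tilt between -0.05 and 0.05 rad/s); the robot touches nothing.
It fails at once if the bevel gauge is knocked or its blade shifted by more than 8 mm (distance of blade_tip from where it was at the start of the episode above 0.008 m).
It fails at once if something else on the bench is pushed more than 30 mm from its place (distance of any of bowl, mallet, wax_tin, dust_brush, offcut from where it was at the start of the episode above 0.03 m).
It also fails if it takes over 42 s, if anything falls off the work surface, if the arm or the gripper's body presses on something with over 40 N, if the wrist force passes 120 N, or if a joint passes its speed limit or range.

## Robot

A 6-joint arm with a two-finger parallel gripper is mounted at the origin on the work surface. World frame = base frame: x ahead of the robot, y to its left, z up, the work surface at z = 0. Lengths are in m, angles in degrees, forces in N, time in s.
With the tool pointing down it reaches from about 0.3 to 0.75 m from the base axis. Payload 8.5 kg.
Tool frame: the origin (TCP) lies at the very end of the fingers, on their centre line; the grasp point (between the pads) lies 19 mm behind it (env.grasp_offset is the distance from the TCP to the grasp point, in m); y points along the fingers, z is the direction in which the jaws open and shut, and the axes are right-handed (so a half turn about y gives the same grasp; the last joint's range is limited). The gripper opens to 85 mm and grips with 20 to 120 N. Pads are 22 mm wide; open, the fingers measure 114 mm over their backs; the gripper's body (76 mm by 85 mm) begins 54 mm behind the grasp point. The pads swing forward as they close: fully open they stand 13 mm farther back than shut.
Start: joints at [63.524, 21.807, 74.336, -0, 83.858, -12.336], TCP at [0.134, 0.533, 0.231] pointing down, gripper open.
Joint ranges: [-178.18, 178.18], [-50.72, 133.34], [12.68, 142.11], [-81.47, 261.47], [9.98, 163.14], [-165.26, 165.26]. Speed limits (degrees/s): [136.94, 136.94, 180, 180, 180, 180].

## Interface

Orientations are given as a 3x3 rotation matrix whose columns are the frame's x, y, z axes.
In Python, from rig import env gives the robot as it stands. The module is installed in compiled form; this text tells all that it offers.
- The arm moves only by the shell command python3 -m pendant 'ROWS' [FORCE]. ROWS is JSON, a list of rows, each a list of 3 entries, a list of its own where there are three numbers: the shift along the world's x, y, z as a fraction of full scale, then the turn about the world's z as a fraction of full scale, then the opening, from 0 (shut) to 1 (fully open). A call has 1 to 12 rows; each row shifts and turns the commanded pose from where the row before left it; what a row does not reach is not made up. Full scale, the value 1, is 30 mm for a shift and 5 degrees for a turn. A row lasts 1/12 s, in which the tool goes at most 41.7 mm and 7.16 degrees, less where a joint would pass 70% of its speed; a pose out of reach is approached as far as the arm can. A call with a number of a shift or a turn outside -1 to 1 is refused whole. A call with a gripper value outside its range is refused whole. The fingers move at their own pace and stop on an object; FORCE is the grip in N (left out, the last holds). Time passes only in rows, so rows that do not move let the fingers close. It gives the time, the measured TCP pose, the force and the opening at its end, in the units of the state.
- env.observe(): the state, without advancing time (a new reading comes with each control period).
- env.get_image(name): name is "side" or "top"; returns (picture, depth): 400x640x3 uint8, red, green, blue; 400x640 float32, m along the optical axis (not along the pixel's ray), 0 where there is no reading.
- env.camera_model(name): a dict with "camera_matrix" (3x3 intrinsics, pixels), "dist_coeffs" ([k1, k2, p1, p2, k3] as OpenCV has them; the pictures are not rectified), "R" (3x3) and "t" (3): a world point X has camera coordinates R X + t. Camera axes: x right, y down, z forward; pixel columns grow to the right and rows downward; lengths in m; the calibration is good to about 2 mm. A picture is of the moment at which its call begins. camera_model takes no time and is no camera call.
- env.close_job(): hands the job in, once; it reports no verdict.
The state is a dict: "time_s": time; "q": joint angles; "qvel": joint speeds; "joint_efforts": joint torques, N m; "position": TCP position; "tool_rot": TCP orientation; "ft_force": force on the tool from outside, world axes, zero at the start; "wrist_torque": the same for the moment, N m; "grip_width": finger opening in m.
Only numpy, scipy, OpenCV 4.12 (cv2) and the standard library are available. Lean on these libraries where they do the work, as an engineer would, in place of code of your own. Each camera call takes 0.05 s, during which the arm holds its last target.

## Working session

There is one attempt and no reset: what is moved stays moved. The work goes in short steps, Python scripts to look and compute and a shell command to move; the robot and the scene stay as the last step left them, time stands still between calls to the robot, and variables do not carry over. Pictures are saved under pics/ and viewed, and the job is handed in when it is done.

```bash
mkdir -p pics; cat > h.py <<'E'
import numpy as np,cv2
from rig import env
def cam(n):
    m=env.camera_model(n);return np.array(m["camera_matrix"]),np.array(m["dist_coeffs"]),np.array(m["R"]),np.array(m["t"])
def px2w(n,D,u,v,r=1):
    K,d,R,t=cam(n);p=D[v-r:v+r+1,u-r:u+r+1];p=p[p>0]
    z=np.median(p);a=cv2.undistortPoints(np.array([[[u,v]]],float),K,d)[0,0]
    return R.T@(np.array([a[0]*z,a[1]*z,z])-t)
def proj(n,X):
    K,d,R,t=cam(n);return cv2.projectPoints(np.array(X,float).reshape(-1,3),cv2.Rodrigues(R)[0],t,K,d)[0][:,0]
def snap(tag):
    for n in("side","top"):
        im,D=env.get_image(n);cv2.imwrite(f"pics/{tag}_{n}.png",im[:,:,::-1]);np.save(f"{tag}_{n}.npy",D)
E
python3 - <<'E'
from h import *
snap("a");o=env.observe()
for k,v in o.items():print(k,np.round(v,3).tolist())
for n in("side","top"):
    K,d,R,t=cam(n);print(n,(-R.T@t).round(3),R[2].round(2))
E
```

```text
time_s 0.1
q [63.525, 21.838, 74.38, -0.0, 83.857, -12.336]
qvel [-0.044, -0.033, -0.109, 0.027, 0.007, 0.025]
joint_efforts [0.004, -44.922, -23.166, -0.0, 0.004, 0.0]
position [0.134, 0.533, 0.231]
tool_rot [[0.97, -0.001, 0.244], [-0.244, -0.001, 0.97], [-0.0, -1.0, -0.001]]
ft_force [1.093, -0.012, -0.038]
wrist_torque [0.043, -0.015, 0.026]
grip_width 0.085
side [ 0.113 -0.487  0.898] [ 0.4   0.56 -0.73]
top [0.435 0.075 1.371] [ 0.07  0.01 -1.  ]
```

View pics/a_side.png

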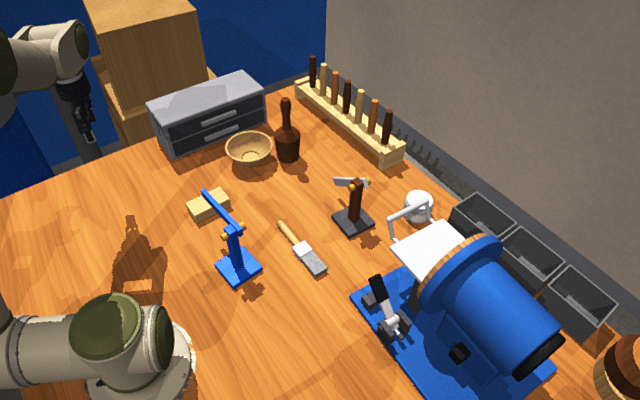

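View pics/a_top.png

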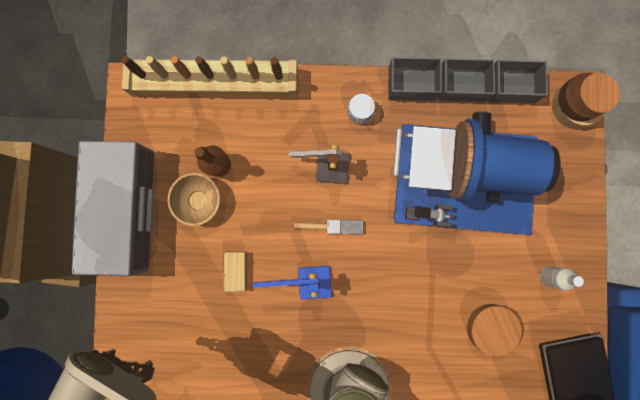

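Top view: the blue gauge look-alike is at (313,282). The wooden-stock gauge with a steel blade is at (332,160), directly in front of the table (430,157), so it's the one that fits. The lock lever is at about (430,214). I'll enlarge crops to confirm.

```bash
python3 - <<'E'
import cv2,numpy as np
s=cv2.imread("pics/a_side.png");t=cv2.imread("pics/a_top.png")
cv2.imwrite("pics/c1.png",cv2.resize(s[160:360,310:450],None,fx=4,fy=3,interpolation=2)[:600])
cv2.imwrite("pics/c2.png",cv2.resize(t[100:240,275:475],None,fx=4,fy=4,interpolation=2))
E
```

```text
(no output)
```

View pics/c1.png

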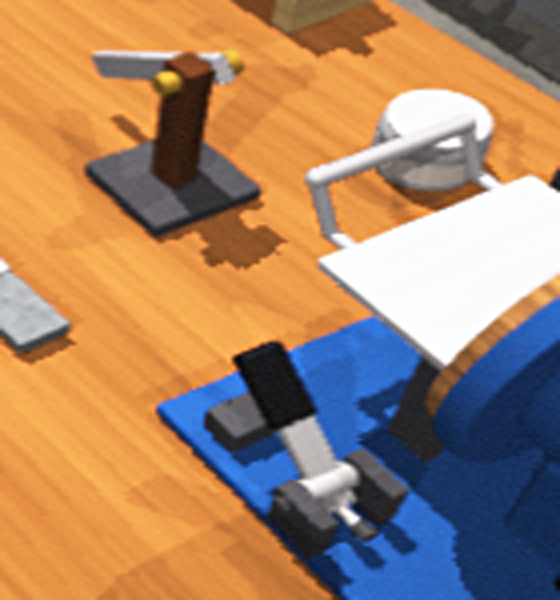

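View pics/c2.png

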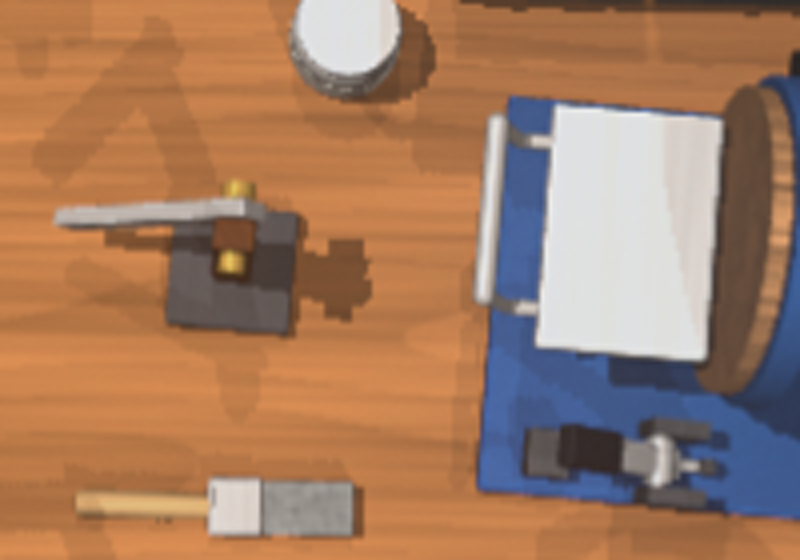

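The crops confirm it: wooden-stock gauge with steel blade in top view from (290,154) to (337,152), white table (410–455, 127–190), bar (397,130)–(396,174), black pad (423,212). Next I'll measure these.

```bash
python3 - <<'E'
from h import *
T=np.load("a_top.npy");S=np.load("a_side.npy")
print("blade top")
P=[]
for u in range(290,340,4):
    v=round(154.3-(u-290)*2.3/47); 
    p=px2w("top",T,u,v,0);P.append(p);print(u,v,p.round(4))
print("blade side")
for u,v in[(335,179),(338,180),(341,181),(345,181),(349,181),(366,182),(337,184),(342,184),(346,184)]:
    print(u,v,px2w("side",S,u,v,0).round(4))
print("table")
Q=np.array([px2w("top",T,u,v,0) for u in range(416,452,3) for v in range(132,185,4)])
c=Q.mean(0);U,s,V=np.linalg.svd(Q-c);n=V[2]*np.sign(V[2][2]);print(c,n.round(4),s)
Q2=np.array([px2w("top",T,u,v,0) for u,v in [(414,127),(454,130),(451,189),(411,186)]]);print(Q2.round(4))
print("bar")
for v in range(128,178,4):
    u=round(398.7-(v-130)*3/44);print(u,v,px2w("top",T,u,v,0).round(4))
for u,v in[(392,219),(400,215),(410,209),(420,204)]:print('s',u,v,px2w("side",S,u,v,0).round(4))
print("pad")
for u,v in[(419,211),(423,211),(427,212),(423,208),(423,215)]:print(px2w("top",T,u,v,0).round(4))
for u,v in[(376,280),(379,285),(382,291)]:print('s',px2w("side",S,u,v,0).round(4))
print("gauge stock",px2w("top",T,333,158,0),px2w("top",T,333,165,0))
for u,v in[(313,282),(361,105)]:print(px2w("top",T,u,v,0))
print("base corners")
for u,v in[(398,217),(403,127),(530,230)]:print(px2w("top",T,u,v,0))
E
```

```text
blade top
290 154 [0.6621 0.1826 0.0656]
294 154 [0.6611 0.1709 0.0722]
298 154 [0.6589 0.1588 0.0864]
302 154 [0.658  0.1474 0.0927]
306 154 [0.6572 0.1361 0.0986]
310 153 [0.6586 0.1249 0.1074]
314 153 [0.6566 0.1137 0.1201]
318 153 [0.6562 0.1029 0.1233]
322 153 [0.6536 0.0919 0.1391]
326 153 [0.6527 0.0813 0.1454]
330 152 [0.6542 0.0709 0.1529]
334 152 [0.6526 0.0606 0.1631]
338 152 [0.6548 0.05   0.152 ]
blade side
335 179 [0.6597 0.1741 0.0642]
338 180 [0.6569 0.1572 0.0754]
341 181 [0.6579 0.1453 0.0806]
345 181 [0.6556 0.1259 0.0976]
349 181 [0.6552 0.1094 0.1111]
366 182 [0.6584 0.0491 0.1547]
337 184 [0.6586 0.1624 0.0544]
342 184 [0.6568 0.1387 0.0749]
346 184 [0.656  0.1212 0.0897]
table
  return _methods._mean(a, axis=axis, dtype=dtype,
  ret = ret.dtype.type(ret / rcount)
Traceback (most recent call last):
numpy.linalg.LinAlgError: SVD did not converge
```

```bash
cat >> h.py <<'E'
def cloud(n,D):
    K,d,R,t=cam(n);v,u=np.nonzero(D>0);z=D[v,u]
    a=cv2.undistortPoints(np.stack([u,v],1).astype(float)[:,None],K,d)[:,0]
    return np.stack([u,v],1),(np.c_[a*z[:,None],z]-t)@R
E
cat > m.py <<'E'
from h import *
import sys
tag=sys.argv[1]
for n in("top","side"):
    uv,P=cloud(n,np.load(f"{tag}_{n}.npy"))
    # table
    m=(P[:,0]>.56)&(P[:,0]<.80)&(P[:,1]<-.11)&(P[:,1]>-.27)&(P[:,2]>.03)&(P[:,2]<.23)
    im=cv2.imread(f"pics/{tag}_{n}.png").astype(int);c=im[uv[:,1],uv[:,0]]
    w=(c.min(1)>150)&(c.max(1)-c.min(1)<40)
    print(n,"white",(m&w).sum())
    Q=P[m&w]
    if len(Q)<30: continue
    best=None;r=np.random.default_rng(0)
    for _ in range(400):
        a=Q[r.choice(len(Q),3,False)];k=np.cross(a[1]-a[0],a[2]-a[0]);k/=np.linalg.norm(k)+1e-12
        i=abs((Q-a[0])@k)<.004
        if best is None or i.sum()>best.sum():best=i
    q=Q[best];k=np.linalg.svd(q-q.mean(0))[2][2];k*=np.sign(k[2])
    print(" plane n",k.round(4),"N",len(q),"tilt",np.arctan2(np.hypot(*k[:2]),k[2]).round(4),"c",q.mean(0).round(4),"lo",q.min(0).round(3),"hi",q.max(0).round(3))
    b=Q[~best&(((Q-q.mean(0))@k)>.015)]
    if len(b): print(" bar c",np.median(b,0).round(4),"lo",b.min(0).round(3),"hi",b.max(0).round(3),len(b))
E
python3 m.py a
python3 - <<'E'
from h import *
for n in("top","side"):
    uv,P=cloud(n,np.load(f"a_{n}.npy"))
    m=(abs(P[:,0]-.657)<.012)&(P[:,1]>.085)&(P[:,1]<.2)&(P[:,2]>.035)&(P[:,2]<.2)
    q=P[m]
    for _ in range(3):
        c=q.mean(0);d=np.linalg.svd(q-c)[2][0];q2=q-c;r=np.linalg.norm(q2-np.outer(q2@d,d),axis=1);q=q[r<.016]
    print(n,len(q),d.round(4),np.arctan2(abs(d[2]),np.hypot(d[0],d[1])).round(4),c,q.min(0),q.max(0))
T=np.load("a_top.npy");S=np.load("a_side.npy")
def s(l,n,D,L):
    print(l)
    for u,v in L:
        try:print(u,v,px2w(n,D,u,v,1).round(4))
        except Exception as e:print('x')
s("bar","top",T,[(round(398.7-(v-130)*3/44),v) for v in range(130,178,6)])
s("bar","side",S,[(392,219),(400,215),(410,209),(420,204)])
s("pad","top",T,[(419,211),(423,211),(427,212),(423,208),(423,215)])
s("pad","side",S,[(376,280),(379,285),(382,291)])
s("stock etc","top",T,[(333,158),(313,282),(361,105),(398,217),(402,130),(530,230),(412,213),(440,214)])
E
```

```text
top white 2583
 plane n [0.0038 0.0238 0.9997] N 2334 tilt 0.0241 c [ 0.6428 -0.1934  0.1591] lo [ 0.563 -0.252  0.154] hi [ 0.727 -0.122  0.164]
side white 2261
 plane n [4.000e-04 2.270e-02 9.997e-01] N 2253 tilt 0.0227 c [ 0.6374 -0.1847  0.1578] lo [ 0.562 -0.241  0.152] hi [ 0.729 -0.121  0.162]
 bar c [ 0.7069 -0.1121  0.187 ] lo [ 0.707 -0.112  0.187] hi [ 0.707 -0.112  0.187] 1
top 203 [-0.0503 -0.7736  0.6316] 0.6836 [0.65796021 0.13526781 0.09886312] [0.64961865 0.08658692 0.04965297] [0.66898861 0.18908916 0.14552499]
side 159 [ 0.0315  0.7371 -0.675 ] 0.741 [0.65744984 0.14078019 0.08551341] [0.65215553 0.09636969 0.04277819] [0.66672706 0.18776666 0.13197408]
bar
399 130 [ 0.7058 -0.102   0.1981]
398 136 [ 0.6907 -0.0998  0.1967]
398 142 [ 0.6749 -0.0996  0.1991]
397 148 [ 0.66   -0.0975  0.1969]
397 154 [ 0.6446 -0.0976  0.1972]
397 160 [ 0.6294 -0.0977  0.1973]
396 166 [ 0.614  -0.0953  0.1979]
396 172 [ 0.599  -0.0955  0.1973]
bar
392 219 [ 0.602  -0.1015  0.1941]
400 215 [ 0.6239 -0.1037  0.1952]
410 209 [ 0.654  -0.1043  0.1965]
420 204 [ 0.6842 -0.1062  0.1959]
pad
419 211 [ 0.5063 -0.1678  0.1262]
423 211 [ 0.5071 -0.1806  0.1154]
427 212 [ 0.5054 -0.1941  0.1025]
423 208 [ 0.5152 -0.1808  0.1142]
423 215 [ 0.4965 -0.1807  0.1155]
pad
376 280 [ 0.5059 -0.1713  0.1236]
379 285 [ 0.5075 -0.181   0.1146]
382 291 [ 0.5081 -0.1922  0.1045]
stock etc
333 158 [0.6374 0.0628 0.1595]
313 282 [0.3169 0.1074 0.1576]
361 105 [ 0.807  -0.0144  0.0618]
398 217 [ 0.4941 -0.129   0.016 ]
402 130 [ 0.7481 -0.1381  0.016 ]
530 230 [ 0.4645 -0.5127  0.0131]
412 213 [ 0.505  -0.1643  0.043 ]
440 214 [ 0.503  -0.2394  0.0599]
```

```bash
python3 - <<'E'
from h import *
from scipy.optimize import least_squares
A=[]
for n in("top","side"):
    uv,P=cloud(n,np.load(f"a_{n}.npy"))
    m=(abs(P[:,0]-.657)<.016)&(P[:,1]>.085)&(P[:,1]<.21)&(P[:,2]>.035)&(P[:,2]<.2)
    A.append(P[m])
def res(p,Q):
    x0,y0,z0,yaw,s=p
    ex=np.array([-np.sin(yaw),-np.cos(yaw),0]);ey=np.array([np.cos(yaw),-np.sin(yaw),0]);ez=np.array([0,0,1.])
    bx=ex*np.cos(s)+ez*np.sin(s);bz=-ex*np.sin(s)+ez*np.cos(s)
    L=(Q-[x0,y0,z0])@np.stack([bx,ey,bz],1)   # origin=pivot
    q=abs(L-[-.07,0,0])-[.085,.006,.012]
    return np.linalg.norm(np.maximum(q,0),axis=1)+np.minimum(q.max(1),0)
for nm,Q in(("top",A[0]),("side",A[1]),("both",np.vstack(A))):
    for s0 in(.6,.8):
        r=least_squares(res,[.656,.062,.145,.06,s0],args=(Q,),loss="soft_l1",f_scale=.002)
        print(nm,len(Q),r.x.round(4),r.cost,np.median(abs(r.fun)))
E
```

```text
top 221 [0.6542 0.0627 0.1442 0.0736 0.6708] 0.00016225922235622362 0.0006312109920702811
top 221 [0.6542 0.0627 0.1442 0.0736 0.6708] 0.00016225922235620947 0.0006312106004283061
side 159 [0.6568 0.0615 0.1447 0.0698 0.6751] 4.0548079836163246e-05 0.000412056385354527
side 159 [0.6568 0.0615 0.1447 0.0698 0.6751] 4.054807983369315e-05 0.00041207529853878877
both 380 [0.6552 0.062  0.1444 0.078  0.6694] 0.00030547450031432466 0.0010029798447547412
both 380 [0.6552 0.062  0.1444 0.078  0.6694] 0.0003054745003172372 0.0010029783725580216
```

Blade slope is about 0.672 rad (0.671 and 0.675 from the two views), with the pivot fitted at 144.5 mm against 145 expected. The bar's middle is near (0.652,-0.101), top at z≈0.198. The black pad is near (0.506,-0.181,0.115). Next I'll travel high with the fingers shut.

```bash
python3 -m pendant '[[[0,0,1],0,0],[[0.2,-0.2,1],0,0],[[0.5,-0.6,1],0,0],[[0.8,-1,0],0,0],[[0.8,-1,0],0,0],[[0.8,-1,0],0,0],[[0.8,-1,0],0,0],[[0.8,-1,0],0,0],[[0.8,-1,0],0,0],[[0.8,-1,0],0,0],[[0.8,-1,0],0,0],[[0.8,-1,0],0,0]]' 30
```

```text
time_s: 1.1
position: [0.372, 0.2376, 0.3212]
tool_rot: [[0.97, -0.0, 0.244], [-0.244, -0.0, 0.97], [-0.0, -1.0, -0.0]]
ft_force: [1.5, 1.5, 0.5]
grip_width: 0.0001
```

```bash
python3 -m pendant '[[[0.83,-1,0],0,0],[[0.83,-1,0],0,0],[[0.83,-1,0],0,0],[[0.83,-1,0],0,0],[[0.83,-1,0],0.4,0],[[0.83,-1,0],0.4,0],[[0.83,-1,0],0.4,0],[[0.83,-1,0],0.4,0],[[0.83,-1,0],0.4,0],[[0.83,-1,0],0,0],[[0.83,-1,0],0,0],[[0,0,0],0,0]]'
```

```text
time_s: 2.1
position: [0.6478, -0.0962, 0.3177]
tool_rot: [[0.997, -0.004, 0.077], [-0.077, 0.0, 0.997], [-0.004, -1.0, -0.0]]
ft_force: [0.7, -0.5, -0.8]
grip_width: 0.0004
```

Move down to just above the bar (z≈0.21), then look.

```bash
python3 -m pendant '[[[0.1,-0.2,-1],0,0],[[0,0,-1],0,0],[[0,0,-1],0,0],[[0,0,-0.4],0,0],[[0,0,0],0,0]]'
python3 - <<'E'
from h import *
snap("b")
s=cv2.imread("pics/b_side.png");t=cv2.imread("pics/b_top.png")
a=cv2.resize(s[150:290,330:470],(560,560));b=cv2.resize(t[100:240,330:470],(560,560))
cv2.imwrite("pics/b_c.png",cv2.resize(np.hstack([a,b]),(800,400)))
E
```

```text
time_s: 2.52
position: [0.6469, -0.0961, 0.2154]
tool_rot: [[0.997, -0.007, 0.072], [-0.072, 0.002, 0.997], [-0.007, -1.0, 0.002]]
ft_force: [0.4, 0.4, -1.0]
grip_width: 0.0002
```

View pics/b_c.png

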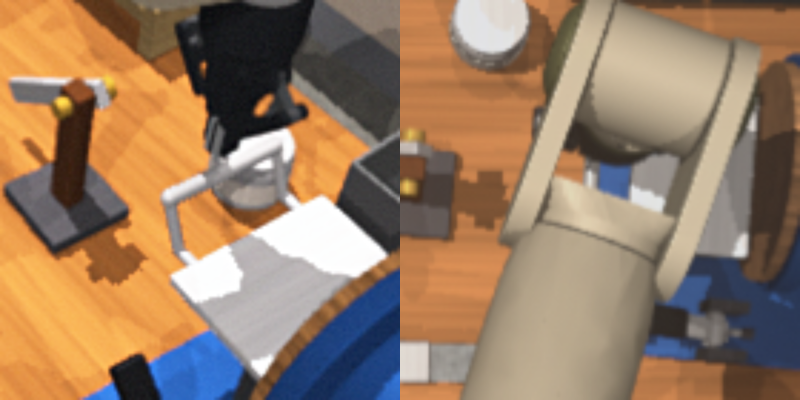

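```bash
python3 -m pendant '[[[0.1,-0.17,-0.2],0,0],[[0,0,-0.3],0,0],[[0,0,-0.3],0,0],[[0,0,-0.3],0,0],[[0,0,-0.3],0,0],[[0,0,0],0,0]]'
```

```text
time_s: 3.12
position: [0.6507, -0.1015, 0.1751]
tool_rot: [[0.997, -0.003, 0.072], [-0.072, 0.001, 0.997], [-0.003, -1.0, 0.001]]
ft_force: [0.1, 0.1, 0.1]
grip_width: 0.0002
```

```bash
python3 - <<'E'
from h import *
snap("c")
s=cv2.imread("pics/c_side.png")
a=cv2.resize(s[150:290,330:470],(600,600),interpolation=2)
cv2.imwrite("pics/c_c.png",a)
print((proj("side",env.observe()["position"])-[330,150])*600/140)
E
python3 m.py c
```

```text
[[329.1330641  277.11148968]]
top white 223
 plane n [0.0142 0.1798 0.9836] N 190 tilt 0.1814 c [ 0.6114 -0.2201  0.1556] lo [ 0.563 -0.252  0.137] hi [ 0.718 -0.14   0.163]
side white 1989
 plane n [0.012  0.1746 0.9846] N 1953 tilt 0.1759 c [ 0.6377 -0.1846  0.1477] lo [ 0.562 -0.24   0.133] hi [ 0.731 -0.118  0.162]
 bar c [ 0.7035 -0.1161  0.1565] lo [ 0.593 -0.122  0.151] hi [ 0.707 -0.11   0.229] 11
```

View pics/c_c.png

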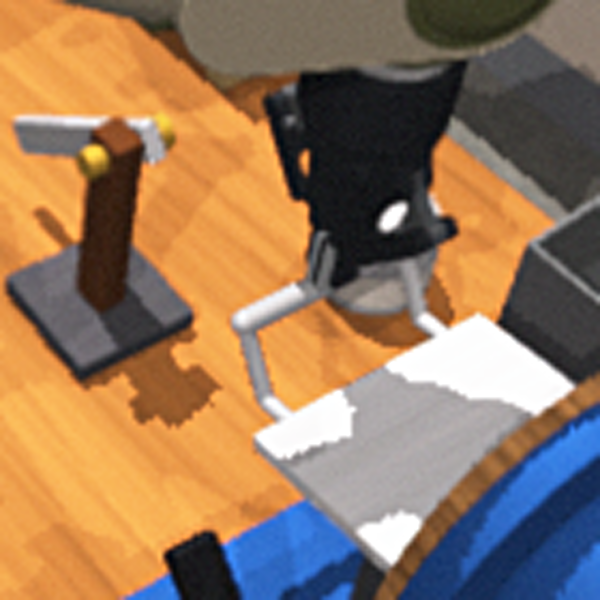

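The push works: the table is at 0.176 rad, and the model predicts TCP z 0.175, matching the measured pose. I'll carry on to about 0.6.

```bash
python3 -m pendant '[[[0,0,-0.3],0,0],[[0,0,-0.3],0,0],[[0,0,-0.3],0,0],[[0,-0.1,-0.3],0,0],[[0,-0.1,-0.3],0,0],[[0,-0.1,-0.3],0,0],[[0,0,-0.2],0,0],[[0,0,0],0,0]]'
python3 - <<'E'
from h import *
snap("d")
E
python3 m.py d
```

```text
time_s: 3.88
position: [0.6506, -0.1115, 0.1155]
tool_rot: [[0.997, -0.003, 0.073], [-0.073, -0.0, 0.997], [-0.003, -1.0, -0.0]]
ft_force: [-0.1, -0.5, 0.2]
grip_width: -0.0004
top white 244
 plane n [0.0477 0.5969 0.8009] N 219 tilt 0.642 c [ 0.6302 -0.2335  0.1504] lo [ 0.563 -0.255  0.135] hi [ 0.719 -0.207  0.163]
side white 514
 plane n [0.0427 0.5406 0.8402] N 446 tilt 0.5731 c [ 0.6494 -0.1878  0.1188] lo [ 0.563 -0.239  0.086] hi [ 0.727 -0.131  0.157]
 bar c [ 0.595  -0.1208  0.1019] lo [ 0.59  -0.135  0.097] hi [ 0.707 -0.11   0.109] 37
```

```bash
python3 -m pendant '[[[0,-0.1,-0.2],0,0],[[0,0,-0.2],0,0],[[0,0,-0.07],0,0],[[0,0,0],0,0],[[0,0,0],0,0]]'
python3 - <<'E'
from h import *
print(env.observe()["position"])
E
```

```text
time_s: 4.4
position: [0.651, -0.1135, 0.1028]
tool_rot: [[0.997, -0.001, 0.072], [-0.072, 0.001, 0.997], [-0.001, -1.0, 0.001]]
ft_force: [-0.1, -0.4, -0.4]
grip_width: -0.0002
[ 0.65100738 -0.11349397  0.10279396]
```

Model says about 0.659. I'll go 1.5 mm more, then back off upward and measure with a clear view.

```bash
python3 -m pendant '[[[0,0,-0.06],0,0],[[0,0,0],0,0],[[0,0,0],0,0]]'
python3 -m pendant '[[[0,0,0.3],0,0],[[0,0,1],0,0],[[0,0,1],0,0],[[0,0,1],0,0],[[0,0,1],0,0],[[0,0.5,0.5],0,0],[[0,1,0],0,0],[[0,1,0],0,0],[[0,1,0],0,0],[[0,1,0],0,0],[[0,1,0],0,0],[[0,0,0],0,0]]'
python3 - <<'E'
from h import *
snap("e")
s=cv2.imread("pics/e_side.png");t=cv2.imread("pics/e_top.png")
a=cv2.resize(s[150:350,300:500],(560,560));b=cv2.resize(t[80:280,330:530],(560,560))
cv2.imwrite("pics/e_c.png",cv2.resize(np.hstack([a,b]),(800,400)))
E
python3 m.py e
```

```text
time_s: 4.65
position: [0.6512, -0.1137, 0.1014]
tool_rot: [[0.997, -0.0, 0.072], [-0.072, 0.0, 0.997], [-0.0, -1.0, 0.0]]
ft_force: [-1.2, -1.3, 1.7]
grip_width: 0.0
time_s: 5.65
position: [0.6507, 0.0567, 0.246]
tool_rot: [[0.998, 0.0, 0.067], [-0.067, 0.002, 0.998], [0.0, -1.0, 0.002]]
ft_force: [-0.5, 0.5, 0.2]
grip_width: -0.0
top white 1361
 plane n [0.0395 0.6187 0.7847] N 1187 tilt 0.6686 c [ 0.6644 -0.2172  0.1333] lo [ 0.563 -0.255  0.079] hi [ 0.725 -0.148  0.163]
 bar c [ 0.6973 -0.114   0.0999] lo [ 0.669 -0.137  0.088] hi [ 0.71  -0.111  0.106] 44
side white 604
 plane n [0.0506 0.6169 0.7854] N 395 tilt 0.6674 c [ 0.6603 -0.1932  0.1133] lo [ 0.561 -0.241  0.078] hi [ 0.727 -0.139  0.157]
 bar c [ 0.6658 -0.1154  0.0996] lo [ 0.591 -0.139  0.086] hi [ 0.709 -0.11   0.105] 178
```

View pics/e_c.png

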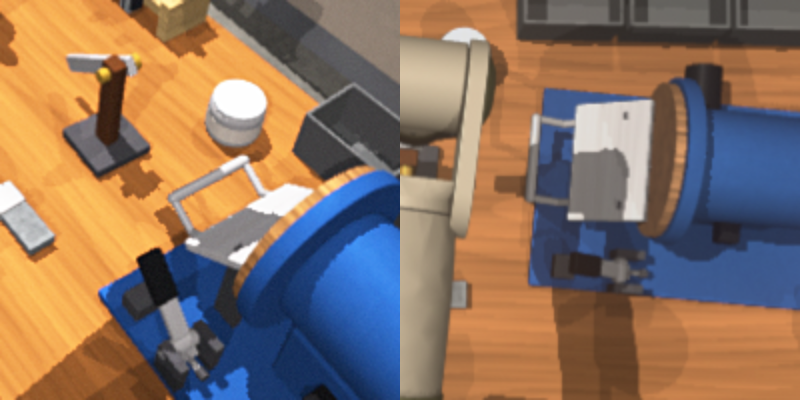

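Table reads 0.669 (top) and 0.667 (side) against the blade's 0.672, and the lever is still up. Next, move over the pad.

```bash
python3 -m pendant '[[[-0.62,-0.97,0],0,0],[[-0.62,-0.97,0],0,0],[[-0.62,-0.97,0],0,0],[[-0.62,-0.97,0],0,0],[[-0.62,-0.97,0],0,0],[[-0.62,-0.97,0],0,0],[[-0.62,-0.97,0],0,0],[[-0.62,-0.97,0],0,0],[[0,0,-0.8],0,0],[[0,0,-0.8],0,0],[[0,0,-0.8],0,0],[[0,0,0],0,0]]'
python3 - <<'E'
from h import *
snap("f")
s=cv2.imread("pics/f_side.png")
cv2.imwrite("pics/f_c.png",cv2.resize(s[180:350,310:480],(600,600),interpolation=2))
o=env.observe();print((proj("side",o["position"])-[310,180])*600/170,o["position"])
E
```

```text
time_s: 6.75
position: [0.5003, -0.1819, 0.1697]
tool_rot: [[0.997, -0.006, 0.074], [-0.074, 0.004, 0.997], [-0.007, -1.0, 0.004]]
ft_force: [-0.1, 1.2, -0.4]
grip_width: -0.0001
[[250.85916612 322.80878386]] [ 0.50226307 -0.18237978  0.17388122]
```

View pics/f_c.png

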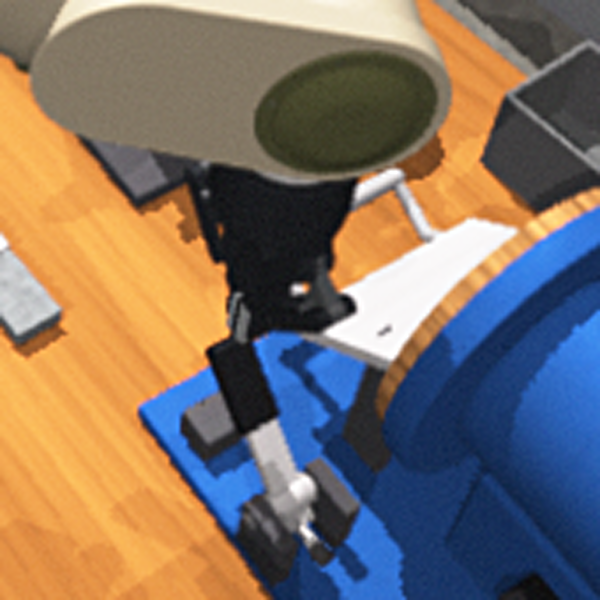

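The fingertip at (240,330) in the crop hangs over the pad's line, clear of the table. Pressing down now.

```bash
python3 -m pendant '[[[0,0.1,-0.6],0,0],[[0,0.1,-0.6],0,0],[[0,0,-0.5],0,0],[[0,0,-0.4],0,0],[[0,0.1,-0.4],0,0],[[0,0.1,-0.4],0,0],[[0,0,-0.4],0,0],[[0,0,-0.2],0,0],[[0,0,0],0,0]]'
python3 - <<'E'
from h import *
snap("g")
s=cv2.imread("pics/g_side.png")
cv2.imwrite("pics/g_c.png",cv2.resize(s[180:350,310:480],(600,600),interpolation=2))
print(env.observe()["position"],env.observe()["ft_force"])
E
```

```text
time_s: 7.6
position: [0.5028, -0.17, 0.0687]
tool_rot: [[0.997, 0.0, 0.072], [-0.072, -0.0, 0.997], [0.0, -1.0, -0.0]]
ft_force: [-0.2, 0.7, 0.1]
grip_width: 0.0001
[ 0.50307623 -0.17008796  0.06951989] [ 0.24579039 -0.0408026   0.13343881]
```

View pics/g_c.png

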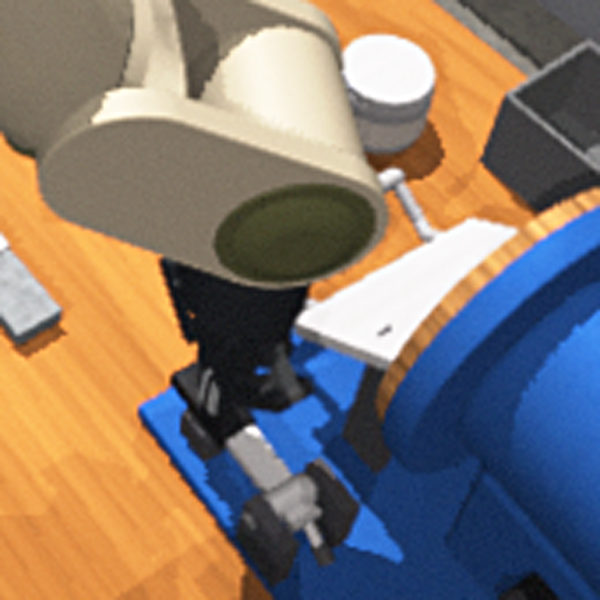

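The lever has gone down and no force is left on the tool. I'll withdraw straight up, then away, and check.

```bash
python3 -m pendant '[[[0,0,0.5],0,0],[[0,0,1],0,0],[[0,0,1],0,0],[[0,0,1],0,0],[[0,0,1],0,0],[[-0.3,0.5,1],0,0],[[-0.3,1,0],0,0],[[-0.3,1,0],0,0],[[-0.3,1,0],0,0],[[-0.3,1,0],0,0],[[-0.3,1,0],0,0],[[-0.3,1,0],0,0]]'
python3 -m pendant '[[[-0.3,1,0],0,0],[[-0.3,1,0],0,0],[[0,1,0],0,0],[[0,1,0],0,0],[[0,0,0],0,0],[[0,0,0],0,0]]'
python3 - <<'E'
from h import *
snap("z")
s=cv2.imread("pics/z_side.png");t=cv2.imread("pics/z_top.png")
a=cv2.resize(s[150:350,300:500],(560,560));b=cv2.resize(t[80:280,330:530],(560,560))
cv2.imwrite("pics/z_c.png",cv2.resize(np.hstack([a,b]),(800,400)))
for n in("top","side"):
    uv,P=cloud(n,np.load(f"z_{n}.npy"));im=cv2.imread(f"pics/z_{n}.png").astype(int)
    m=(abs(P[:,0]-.505)<.012)&(P[:,1]<-.13)&(P[:,1]>-.195)&(P[:,2]>.045)&(P[:,2]<.14)
    q=P[m];print(n,m.sum(),np.polyfit(q[:,1],q[:,2],1),q.mean(0))
    a=cloud(n,np.load(f"a_{n}.npy"))[1]
    m=(abs(P[:,0]-.657)<.012)&(P[:,1]>.085)&(P[:,1]<.2)&(P[:,2]>.045)&(P[:,2]<.2)
    k=(abs(a[:,0]-.657)<.012)&(a[:,1]>.085)&(a[:,1]<.2)&(a[:,2]>.045)&(a[:,2]<.2)
    print(m.sum(),k.sum(),P[m].mean(0),a[k].mean(0))
E
python3 m.py z
```

```text
time_s: 8.7
position: [0.4389, 0.0266, 0.2347]
tool_rot: [[0.997, 0.002, 0.073], [-0.073, -0.0, 0.997], [0.002, -1.0, -0.0]]
ft_force: [0.4, 0.4, -0.5]
grip_width: 0.0002
time_s: 9.2
position: [0.4214, 0.1464, 0.2344]
tool_rot: [[0.998, 0.002, 0.069], [-0.069, -0.0, 0.998], [0.002, -1.0, 0.0]]
ft_force: [-0.1, -0.6, -0.9]
grip_width: -0.0002
top 195 [0.00990318 0.05890634] [ 0.50472928 -0.16263396  0.05729575]
221 220 [0.65758952 0.13480987 0.0978531 ] [0.6575954  0.13460134 0.09770437]
side 281 [-0.01682337  0.05282026] [ 0.5040932  -0.16417837  0.05558229]
159 158 [0.65728358 0.14024402 0.08634282] [0.65744094 0.14058653 0.08578389]
top white 2319
 plane n [0.0442 0.6195 0.7837] N 2039 tilt 0.6701 c [ 0.6426 -0.2075  0.1269] lo [ 0.563 -0.255  0.078] hi [ 0.725 -0.143  0.164]
 bar c [ 0.6776 -0.1138  0.1007] lo [ 0.592 -0.138  0.089] hi [ 0.709 -0.11   0.109] 73
side white 1202
 plane n [0.0444 0.6242 0.78  ] N 979 tilt 0.6761 c [ 0.6302 -0.1934  0.1149] lo [ 0.562 -0.24   0.077] hi [ 0.727 -0.14   0.158]
 bar c [ 0.6598 -0.1155  0.0993] lo [ 0.59  -0.14   0.086] hi [ 0.709 -0.11   0.104] 189
```

View pics/z_c.png

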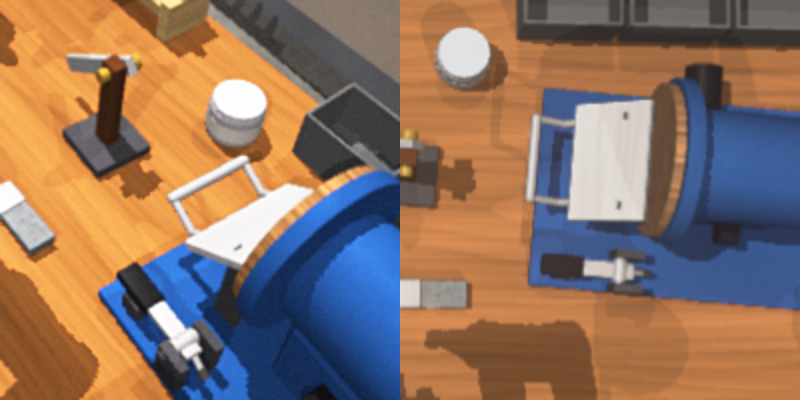

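View pics/z_side.png

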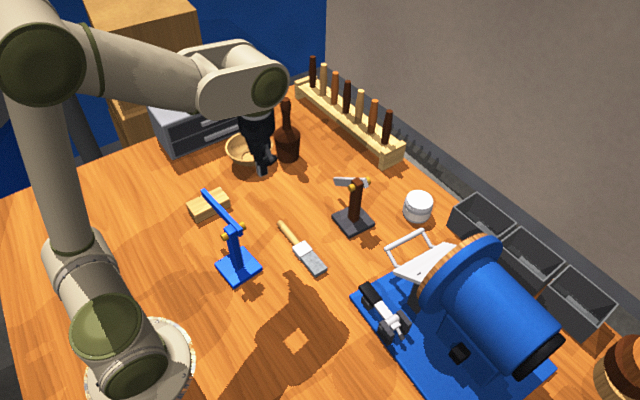

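The lever lies flat, with the pad at z 0.056–0.057 and a slope of about 0. The table reads 0.670–0.676, the gauge and bystanders are at their starting pixels, and the arm is clear of everything. Handing in.

```bash
python3 -c "
from rig import env
print(env.close_job())"
```

```text
the job is handed in; nothing more can be done
None
```

I tilted the sander's table to match the blade of the bevel gauge, pressed the lock lever down until it snapped flat, and handed the job in about 9.3 s into the run. No verdict was reported back.

- **Slope:** I fitted the blade at about 0.672 rad (0.671 and 0.675 from the two views). In the last pictures the table reads 0.670 (top) and 0.676 (side), well inside the 0.07 rad allowed.
- **Order:** the table was at its slope, read at 0.667–0.669, with the lever still raised, before I touched the lever.
- **Lever:** in the last pictures its pad lies level at z 0.056–0.057 m, against 0.057 expected when flat.
- **Gauge and bystanders:** the blade's measured points moved by less than 1 mm, within noise. The bowl, mallet, wax tin, brush and offcut look unmoved by eye in the last side picture; I did not measure them.
- **Contact:** forces at the end of each move stayed under about 2 N. The arm finished clear of everything.

One reading disagreed. Partway through, with the arm hiding most of the table, the top view gave 0.642 rad, while the side view gave 0.573 and the geometry 0.57. The clear views afterwards agreed with each other.

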